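# Snap the latch lever home on its D-shaft

## Robot

A 6-joint arm with a two-finger parallel gripper is mounted at the origin on the work surface. World frame = base frame: x ahead of the robot, y to its left, z up, the work surface at z = 0. Lengths are in m, angles in rad, forces in N, time in s.
With the tool pointing down it reaches from about 0.3 to 0.775 m from the base axis. Payload 14.6 kg.
Tool frame: the origin (TCP) lies at the very end of the fingers, on their centre line; the grasp point (between the pads) lies 19 mm behind it; z points along the fingers, y is the line along which they close (so a half turn about z gives the same grasp; the last joint's range is limited). The gripper opens to 94 mm and grips with 3 to 60 N. Pads are 16 mm wide; open, the fingers measure 119 mm over their backs; the gripper's body (75 mm by 177 mm) begins 78 mm behind the grasp point.
Start: joints at [1.241, 0.3, 1.521, -0, 1.321, -0.067], TCP at [0.143, 0.531, 0.205] pointing down, gripper open.
Joint ranges: [-3.03, 3.03], [-0.79, 2.21], [0.23, 2.52], [-1.04, 4.18], [0, 3.07], [-2.55, 2.55]. Speed limits (rad/s): [2.22, 2.22, 2.57, 3.14, 3.14, 3.14].

## Interface

Orientations are given as a unit quaternion [x, y, z, w].
In Python, from plant import robot gives the robot as it stands.
- The arm moves only by the tool send_rows, never from a script. Its argument "deltas" is a list of rows, each a list of 3 entries, a list of its own where there are three numbers: the opening, from 0 (shut) to 1 (fully open), then the shift along the tool's x, y, z in m, then the turn, a rotation vector about the tool's x, y, z in rad. A call has exactly 10 rows; each row is the pose to reach, as a shift and turn from the pose commanded when the call began, along the tool's axes at that moment; what a row does not reach only later rows make up. A row lasts 1/8 s, in which the tool goes at most 62.5 mm and 10.7 degrees, less where a joint would pass 70% of its speed; a pose out of reach is approached as far as the arm can. A call with a gripper value outside its range is refused whole. The fingers move at their own pace and stop on an object; the grip force is fixed at half the most. Time passes only in rows, so rows that repeat a pose let the fingers close, or fill a call up. It gives the time, the measured TCP pose, the force, the opening and the grip force at its end, in the units of the state.
- robot.get_state(): the state, without advancing time (a new reading comes with each control period).
- robot.grab_frame(name): name is "side" or "top" or "wrist"; returns (picture, depth): 400x640x3 uint8, red, green, blue; 400x640 float32, m along the optical axis (not along the pixel's ray), 0 where there is no reading.
- robot.camera_info(name): a dict with "fx", "fy", "cx", "cy" (pixels), "T" (4x4, takes a point from camera to world coordinates). Camera axes: x right, y down, z forward; pixel columns grow to the right and rows downward; lengths in m; the calibration is good to about 2 mm. A picture is of the moment at which its call begins: read the wrist's pose just before it. camera_info takes no time and is no camera call; for the wrist camera it gives the pose at the moment of the call.
- robot.finish_job(): hands the job in; it is judged then, once.
Trained networks look in the newest picture that a camera, given by its name, has taken for a name from the list of things; names that differ only in an ending like _2 or _b are one class to them, and where a whole thing is asked for, a point or a joint stands for the part that bears it (a point fixed in the world has none). Each returns a list of dicts, best first, with "conf" (0 to 1); they miss things now and then, are a little off and sometimes report something else, mostly with a low value. They report only what shows in the picture. A call takes as long as a camera call. They do not tell look-alikes from the thing itself.
- robot.recognise(camera, query): "centre" ([x, y, z] in m, in world coordinates, good to about 4 mm: the middle of the surface that is visible of it).
- robot.trace(camera, query): "pixels" (400x640 bool, what is visible of it).
- robot.pinpoint(camera, query): "centre" ([x, y, z] in m, in world coordinates, good to about 4 mm: a listed point, or the origin of a listed thing).
The state is a dict: "clock": time; "qpos": joint angles; "joint_velocities": joint speeds; "joint_efforts": joint torques, N m; "tcp_pos": TCP position; "tool_rot": TCP orientation; "wrist_force": force on the tool from outside, world axes, zero at the start; "moment": the same for the moment, N m; "opening": opening from 0.0 (shut) to 1.0 (fully open); "gripper_force": force on a finger pad.
Only numpy, scipy, OpenCV 4.12 (cv2) and the standard library are available. Lean on these libraries where they do the work, as an engineer would, in place of code of your own. Each camera call takes 0.05 s, during which the arm holds its last target. There are 200 camera calls.

## Task

The black latch lever on the grey box's lid sits loose on its round pilot and has not been fitted. Take away the lug nut that stands in the lever's way on the lid and set it down gently (do not drop it) in the glass ramekin; then, without pulling the lever off, turn it until its arm points along the dark steel tab, where its flat bore drops onto the D-shaft, and press the hub straight down until it snaps fully home. Leave everything else where it stands, including the nut and the steel key in the lid's corners.

Things in the scene. Friction and masses are not known exactly. Their poses are not given: they have to be found in the camera images.
- lever: Black plastic latch lever, loose, 0.08-0.15 kg. Upright hub 36 mm across, 46 mm tall, with one arm along its +x, 14 mm wide, ending 80 mm from the hub's axis; the arm's underside is 4 mm, its upper side 20 mm above the hub's underside. Origin: centre of the hub's underside; x along the arm, z up. Inside: a D-bore 5 mm deep, flat on the +x side, and a round bore above it.
- hub_top (a point): Centre of the hub's flat closed top. At the start it is 64 mm above the lid: the lever rests on the D-shaft's end, free to turn, 1.2-3.0 rad clockwise (from above) of its match. Within some 0.1 rad of the match it drops about 5 mm by itself (cannot turn on) and rests on two spring balls; 4-13 N down on this point then drives it 11 mm further and it snaps home, 48 mm above the lid.
- lever_tip (a point): Free end of the lever's arm, 80 mm from the hub's axis and half-way up the arm (12 mm above the hub's underside). Home, it is above the line of the tab, on the tab's side of the axis.
- spindle: Fixed steel latch spindle in the middle of the lid; it does not turn. Origin: on its axis, at the lid's upper face; z up; +x is the way the shaft's flat faces. D-shaft 20 mm across, flat 6 mm from the axis, ends 18 mm above the lid; a round pilot, 10 mm across, goes on to 44 mm inside the hub. Home, the lever's origin is 2 mm above this one and its x along this x.
- tab_tip (a point): End of the flat dark steel tab on the lid (9 mm wide, 2 mm thick) that sticks out of the spindle's disc (27 mm radius, 2 mm thick) and shows which way the shaft's flat faces. The point is 51 mm from the axis along the spindle's +x, at the lid's face.
- case: Fixed grey polycarbonate box 170 x 200 x 75 mm (x, y, z), turned up to 0.45 rad. Origin: centre of its underside, on the aluminium insert (z = 0.006); the level lid is 75 mm above it. A fixed steel bar handle along y at x = -66 mm, y = -55 to 55 mm, rises 37 mm above the lid and bars the lever's long way round.
- nut_way_mid (a point): chrome spline lug nut, upright cylinder 21 mm across and 42 mm tall; the point is at its centre, half-way up. 0.04 to 0.09 kg. This one stands on the lid 54 to 68 mm from the spindle's axis, in the lever's path, and is the one to be moved.
- ramekin_in (a point): Glass ramekin, loose, 0.2 kg, a straight-sided round dish 92 mm across and 38 mm tall with a 5 mm wall, on the aluminium insert left or right of the box. The point is the centre of its inner floor, 5 mm above its underside.
- ramekin: The same ramekin; origin at the centre of its underside.
- nut_corner_mid (a point): chrome spline lug nut, upright cylinder 21 mm across and 42 mm tall; the point is at its centre, half-way up. This one stands in a corner of the lid, clear of the lever; leave it.
- key: Black steel adapter key in another corner of the lid, upright, 21 mm across, 44 mm tall; origin at the centre of its underside; leave it.
- nut_a_mid (a point): chrome spline lug nut, upright cylinder 21 mm across and 42 mm tall; the point is at its centre, half-way up. Beyond the box; leave it.
- nut_b_mid (a point): chrome spline lug nut, upright cylinder 21 mm across and 42 mm tall; the point is at its centre, half-way up. Beyond the box; leave it.
- nut_c_mid (a point): chrome spline lug nut, upright cylinder 21 mm across and 42 mm tall; the point is at its centre, half-way up. Beyond the box; leave it.
- nut_d_mid (a point): chrome spline lug nut, upright cylinder 21 mm across and 42 mm tall; the point is at its centre, half-way up. Beyond the box; leave it.
- gauge: Orange pocket tyre gauge lying on the insert, 125 x 30 x 14 mm; origin at the underside of its 100 mm stem's middle; leave it.
- grease_jar: White jar with black cap, 68 mm across, 70 mm tall, on the side of the box away from the ramekin; origin at the centre of its underside; leave it.
Not all that is in view belongs to the job. There is more than one size of the ramekin; the job needs the middle-sized.

How it is judged:
On the way, in this order (a step that is already met when the one before it is completed fails the run):
1. the lug nut that was in the lever's way lies in the ramekin (horizontal distance between nut_way_mid and ramekin_in below 0.034 m and z of nut_way_mid in the frame of ramekin below 0.032 m), for 0.2 s.
2. the lever points along the tab and its bore has dropped onto the D-shaft (angle between the x axis of lever and the x axis of spindle, either way round below 0.2 rad and z of lever in the frame of spindle below 0.0155 m), for 0.1 s.
At the end, for the whole second after the job is handed in: Lever home and at rest: its origin under 3.8 mm above the spindle's and within 3 mm of its axis, upright within 0.07 rad, arm along the tab within 0.2 rad. The nut from its path is in the upright ramekin, centre within 34 mm of the axis and under 32 mm above its underside (all of step 1 and z of lever in the frame of spindle below 0.0038 m and angle between the x axis of lever and the x axis of spindle, either way round below 0.2 rad and x of lever_tip in the frame of spindle above 0.07 m and horizontal distance between lever and spindle below 0.003 m and angle between lever's own z axis and vertical below 0.07 rad and linear speed of each of lever, ramekin below 0.02 m/s and angle between ramekin's own z axis and vertical below 0.1 rad); the robot touches nothing.
It fails at once if the lever is pulled up off its pilot (more than 28 mm above the lid) (z of lever in the frame of spindle above 0.028 m).
It fails at once if the lug nut is dropped (falls free faster than 0.8 m/s) (linear speed of nut_way above 0.8 m/s and contact force between the fingers and nut_way below 0.05 N).
It fails at once if the ramekin is shoved more than 30 mm (distance of ramekin from where it was at the start of the episode above 0.03 m).
It fails at once if another nut, the key, the gauge or the jar is moved more than 20 mm (distance of any of nut_corner_mid, nut_a_mid, nut_b_mid, nut_c_mid, nut_d_mid, key, gauge, grease_jar from where it was at the start of the episode above 0.02 m).
It also fails if it takes over 58 s, if anything falls off the work surface, if the arm or the gripper's body presses on something with over 40 N, if the wrist force passes 120 N, or if a joint passes its speed limit or range.

## Working session

There is one attempt and no reset: what is moved stays moved. The work goes in short steps, Python scripts to look and compute and a tool call to move; the robot and the scene stay as the last step left them, time stands still between calls to the robot, and variables do not carry over. Pictures are saved under pics/ and viewed, at most 10 in all, crops included, and the job is handed in when it is done.

Besides the shell and the picture viewer there is one more tool, called after ">>>" as a command line: name --argument value ..., lists and objects as JSON in quotes. send_rows: Moves the arm, as the interface text tells. Its arguments: {"type":"object","properties":{"deltas":{"type":"array"}},"required":["deltas"]}

```bash
mkdir -p pics; ls
python3 - <<'E'
from plant import robot
import cv2,numpy as np
s=robot.get_state();print(s['clock'],s['tcp_pos'],s['tool_rot'],s['opening'])
for c in ['top','side']:
    p,d=robot.grab_frame(c);cv2.imwrite(f'pics/{c}0.png',p[:,:,::-1])
    for q in ['hub_top','lever_tip','spindle','tab_tip','nut_way_mid','ramekin_in','ramekin','case','key','grease_jar']:
        print(c,q,[(np.round(r['centre'],3).tolist(),round(r['conf'],2)) for r in robot.pinpoint(c,q)][:7])
E
```

```text
pics
0.0 [0.14277426 0.53086404 0.20487633] [ 1.31008407e-01  9.91381079e-01 -5.83575884e-04 -1.16767865e-04] 1.0005627696460102
top hub_top [([0.528, -0.007, 0.141], 0.5)]
top lever_tip [([0.586, -0.063, 0.112], 0.69), ([0.792, 0.051, 0.026], 0.62)]
top spindle [([0.478, -0.277, 0.009], 0.72), ([0.525, -0.012, 0.081], 0.66), ([0.472, -0.274, 0.01], 0.31), ([0.529, -0.012, 0.005], 0.24)]
top tab_tip [([0.541, 0.037, 0.081], 0.42), ([0.528, -0.008, 0.098], 0.24)]
top nut_way_mid [([0.57, 0.039, 0.099], 0.59)]
top ramekin_in [([0.475, -0.274, 0.007], 0.8), ([0.362, -0.6, 0.008], 0.72), ([0.493, -0.572, 0.006], 0.71), ([0.526, -0.013, 0.082], 0.17)]
top ramekin [([0.363, -0.601, -0.004], 0.92), ([0.495, -0.569, 0.001], 0.9), ([0.474, -0.275, 0.01], 0.6)]
top case [([0.533, -0.011, 0.006], 0.94)]
top key [([0.589, -0.064, 0.112], 0.64), ([0.624, -0.062, 0.078], 0.46)]
top grease_jar [([0.434, 0.331, 0.005], 0.92)]
side hub_top [([0.524, -0.004, 0.142], 0.72), ([0.471, -0.276, 0.005], 0.24)]
side lever_tip [([0.586, -0.063, 0.112], 0.56)]
side spindle [([0.472, -0.277, 0.004], 0.7), ([0.528, -0.008, 0.086], 0.58)]
side tab_tip [([0.545, 0.039, 0.082], 0.65)]
side nut_way_mid [([0.567, 0.038, 0.1], 0.42)]
side ramekin_in [([0.366, -0.601, 0.007], 0.88), ([0.479, -0.275, 0.012], 0.76), ([0.496, -0.569, 0.004], 0.75)]
side ramekin [([0.473, -0.276, 0.006], 0.74), ([0.49, -0.571, 0.001], 0.74), ([0.364, -0.597, -0.001], 0.64)]
side case [([0.531, -0.011, 0.009], 0.85)]
side key [([0.62, -0.061, 0.084], 0.58)]
side grease_jar [([0.432, 0.326, 0.004], 0.59)]
```

View pics/top0.png

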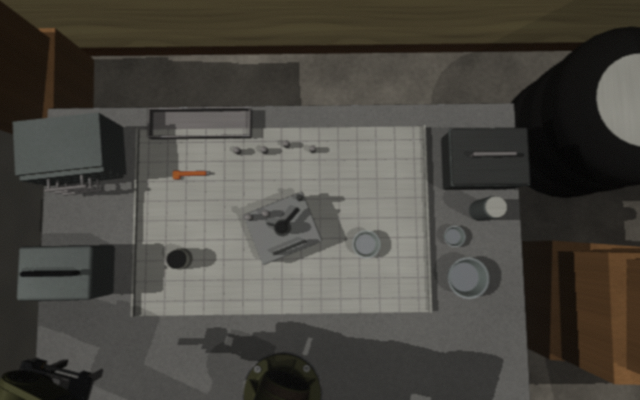

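View pics/side0.png

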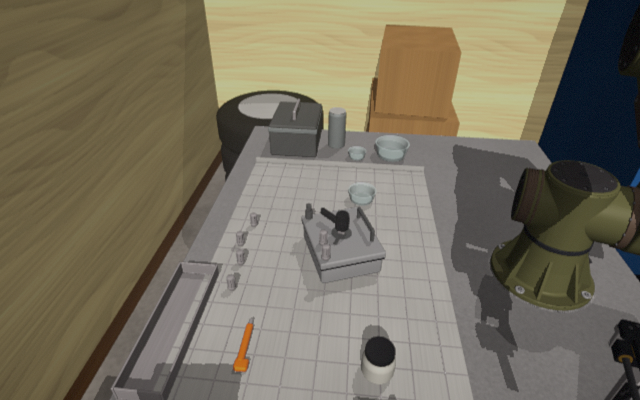

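The top view has ramekins at (366,243), (455,236) and (467,277). The first is the only one on the insert and the middle in size, so I take it. On the lid there are two nuts near (250–278,214) and the key at (300,197). I'll enlarge the lid and ramekin to tell the nuts apart.

Run:
```python
from plant import robot
import cv2,numpy as np
p,d=robot.grab_frame('top')
c=p[180:275,232:400];c=cv2.resize(c,None,fx=4.7,fy=4.7,interpolation=cv2.INTER_CUBIC)
c=np.clip(c.astype(float)*1.5,0,255).astype(np.uint8)
cv2.imwrite('pics/crop1.png',c[:,:,::-1])
for cam in ['top','side']:
    if cam=='side': p,d=robot.grab_frame(cam)
    for q in ['nut_way_mid','nut_corner_mid','lever_tip','hub_top','tab_tip','spindle','ramekin_in']:
        print(cam,q,[(np.round(r['centre'],3).tolist(),round(r['conf'],2)) for r in robot.pinpoint(cam,q)][:7])
i=robot.camera_info('top');print(i['fx'],i['T'].round(3).tolist())
def proj(P):
    q=np.linalg.inv(i['T'])@np.r_[P,1];return (i['fx']*q[0]/q[2]+i['cx'],i['fy']*q[1]/q[2]+i['cy'])
for P in [(.57,.039,.099),(.541,.037,.081),(.586,-.063,.112),(.528,-.007,.141)]:print(P,np.round(proj(P),1))
# rim of the ramekins: width from depth
T=i['T'];v,u=np.mgrid[:400,:640]
W=np.stack([(u-i['cx'])/i['fx']*d if 0 else 0*u]*1)
```

```text
top nut_way_mid [([0.568, 0.038, 0.098], 0.62), ([0.526, -0.011, 0.078], 0.49)]
top nut_corner_mid [([0.56, 0.089, 0.103], 0.46)]
top lever_tip [([0.585, -0.062, 0.11], 0.46)]
top hub_top []
top tab_tip [([0.541, 0.038, 0.081], 0.66), ([0.811, -0.017, 0.025], 0.38), ([0.476, -0.277, 0.009], 0.22)]
top spindle [([0.526, -0.01, 0.082], 0.67)]
top ramekin_in [([0.492, -0.568, 0.005], 0.74), ([0.479, -0.28, 0.008], 0.71)]
side nut_way_mid [([0.566, 0.04, 0.104], 0.61)]
side nut_corner_mid [([0.564, 0.095, 0.102], 0.68)]
side lever_tip [([0.587, -0.058, 0.114], 0.66), ([0.432, 0.328, 0.002], 0.41)]
side hub_top [([0.526, -0.005, 0.142], 0.88)]
side tab_tip [([0.546, 0.038, 0.079], 0.66)]
side spindle []
side ramekin_in [([0.476, -0.275, 0.011], 0.75), ([0.495, -0.567, 0.002], 0.7), ([0.364, -0.598, 0.005], 0.61)]
431.5022651653763 [[-0.013, -0.996, 0.092, 0.471], [-1.0, 0.013, -0.005, -0.143], [0.004, -0.092, -0.996, 1.442], [0.0, 0.0, 0.0, 1.0]]
(0.57, 0.039, 0.099) [265.4 213.4]
(0.541, 0.037, 0.081) [266.8 222.9]
(0.586, -0.063, 0.112) [297.9 207.5]
(0.528, -0.007, 0.141) [278.8 226.1]
```

View pics/crop1.png

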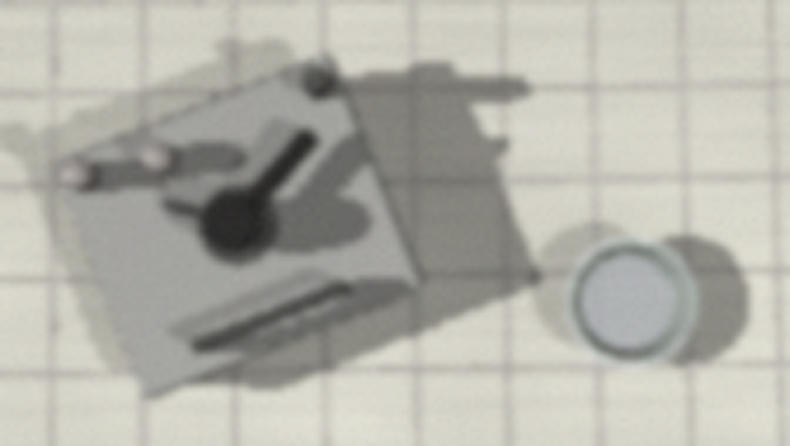

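The crop shows the nut in the way at crop (157,157), with its centre at about (0.568, 0.038), 62 mm from the axis. The corner nut is at (80,175), the arm tip at (310,135), the tab tip at (170,206) and the middle ramekin at (630,300). The nut at (157,157) is the one to move, since it sits in the 54–68 mm ring between the arm and the tab. Next I write the delta helper and move above that nut.

```bash
cat > h.py <<'E'
from plant import robot
import numpy as np, cv2
from scipy.spatial.transform import Rotation as R
def go(x,y,z,yaw):
    "delta (tool axes) to TCP x,y,z pointing down with tool y at yaw (rad)"
    s=robot.get_state();A=R.from_quat(s['tool_rot'])
    ty=np.array([np.cos(yaw),np.sin(yaw),0]);tz=np.array([0,0,-1.])
    B=R.from_matrix(np.c_[np.cross(ty,tz),ty,tz])
    print('shift',A.inv().apply(np.array([x,y,z])-s['tcp_pos']).round(4).tolist(),'turn',(A.inv()*B).as_rotvec().round(4).tolist())
def st():
    s=robot.get_state();A=R.from_quat(s['tool_rot']).as_matrix()
    print(round(s['clock'],2),s['tcp_pos'].round(4),'yaw',round(np.arctan2(A[1,1],A[0,1]),3),'F',np.round(s['wrist_force'],1),'op',round(s['opening'],3),'gf',round(s['gripper_force'],1))
def world(cam,u,v,d):
    i=robot.camera_info(cam);return (i['T']@np.stack([(u-i['cx'])/i['fx']*d,(v-i['cy'])/i['fy']*d,d,np.ones_like(d)]))[:3].T
E
python3 -c "
from h import *
go(.568,.038,.26,0)"
```

```text
shift [-0.5386, -0.3657, -0.0545] turn [-0.0, 0.0001, 1.308]
```

>>> send_rows --deltas '[[0.5,[-0.06,-0.04,-0.03],[0,0,0.14]],[0.5,[-0.11,-0.075,-0.055],[0,0,0.28]],[0.5,[-0.16,-0.11,-0.055],[0,0,0.42]],[0.5,[-0.21,-0.145,-0.055],[0,0,0.56]],[0.5,[-0.265,-0.18,-0.055],[0,0,0.7]],[0.5,[-0.32,-0.215,-0.055],[0,0,0.84]],[0.5,[-0.375,-0.25,-0.055],[0,0,0.98]],[0.5,[-0.43,-0.29,-0.055],[0,0,1.12]],[0.5,[-0.485,-0.328,-0.055],[0,0,1.26]],[0.5,[-0.538,-0.366,-0.055],[0,0,1.308]]]'

```text
clock: 3.15
tcp_pos: [0.5458, 0.0635, 0.2606]
tool_rot: [0.708, 0.706, 0.0, 0.0]
wrist_force: [0.1, 1.0, 0.6]
opening: 0.501
gripper_force: 0.0
```

Run:
```python
from h import *
st()
p,d=robot.grab_frame('wrist');cv2.imwrite('pics/w1.png',p[:,:,::-1])
np.savez('w1.npz',p=p,d=d,T=robot.camera_info('wrist')['T'])
for q in ['nut_way_mid','nut_corner_mid','hub_top','lever_tip','tab_tip','spindle']:
    print(q,[(np.round(r['centre'],3).tolist(),round(r['conf'],2)) for r in robot.pinpoint('wrist',q)][:4])
go(.568,.038,.094,0)
```

```text
3.15 [0.5458 0.0635 0.2606] yaw -0.003 F [0.1 1.  0.6] op 0.501 gf 0.0
nut_way_mid [([0.574, 0.035, 0.105], 0.69), ([0.527, -0.006, 0.145], 0.51)]
nut_corner_mid [([0.56, 0.09, 0.103], 0.57)]
hub_top []
lever_tip [([0.589, -0.066, 0.113], 0.63)]
tab_tip [([0.544, 0.037, 0.082], 0.67)]
spindle [([0.529, -0.009, 0.08], 0.93)]
shift [-0.0284, 0.0238, 0.1667] turn [0.0003, -0.0001, 0.0016]
```

View pics/w1.png

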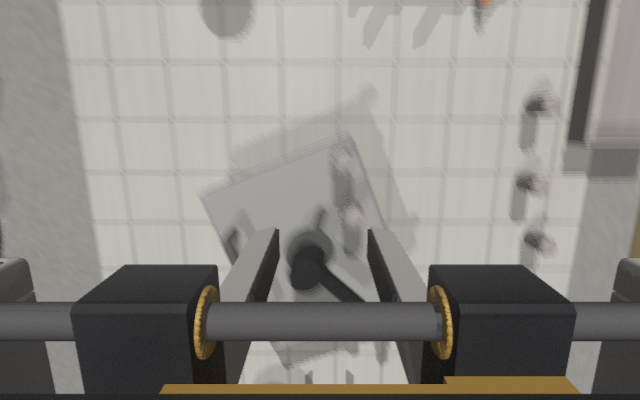

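The wrist view (right is +x, up is +y) shows the corner nut at (343,160), the nut in the way at (350,215), and the hub at (310,258) with its arm to lower right. I refine the nut, hub and tab positions from depth.

Run:
```python
from h import *
st()
p,d=robot.grab_frame('wrist')
v,u=np.mgrid[:400,:640];m=(d>0.02)
W=world('wrist',u[m],v[m],d[m])
def near(c,r,z0,z1,W=W):
    k=(np.hypot(W[:,0]-c[0],W[:,1]-c[1])<r)&(W[:,2]>z0)&(W[:,2]<z1);return W[k]
for n,c,r,a,b in [('nut',(.568,.038),.018,.115,.13),('hub',(.527,-.007),.03,.139,.15),('lid',(.52,.05),.015,.07,.09)]:
    X=near(c,r,a,b)
    print(n,len(X),(X.min(0)+X.max(0)).round(4)/2,X.mean(0).round(4),np.median(X[:,2]).round(4))
for cam in ['wrist','top','side']:
    if cam!='wrist':
        p,d=robot.grab_frame(cam); m=d>0;W=world(cam,u[m],v[m],d[m])
        for n,c,r,a,b in [('nut',(.568,.038),.018,.115,.13),('hub',(.527,-.007),.03,.139,.15)]:
            X=near(c,r,a,b,W);print(cam,n,len(X),X.mean(0).round(4) if len(X) else '')
for q in ['nut_way_mid','tab_tip']:
    print(q,[(np.round(r['centre'],3).tolist(),round(r['conf'],2)) for r in robot.pinpoint('wrist',q)][:2])
st()
```

```text
3.5 [0.5441 0.0663 0.2607] yaw 0.002 F [-0.7  0.4 -0.3] op 0.497 gf 0.0
nut 379 [0.57135 0.03895 0.12025] [0.5711 0.0399 0.1217] 0.1221
hub 1046 [ 0.52685 -0.0085   0.14305] [ 0.5269 -0.0075  0.1445] 0.1447
lid 634 [0.52025 0.0499  0.0816 ] [0.52   0.0501 0.081 ] 0.081
top nut 37 [0.5697 0.0388 0.1223]
top hub 95 [ 0.5254 -0.0091  0.1446]
side nut 49 [0.5722 0.0431 0.1213]
side hub 104 [ 0.5275 -0.0045  0.1448]
nut_way_mid [([0.572, 0.038, 0.106], 0.68), ([0.529, -0.011, 0.147], 0.36)]
tab_tip [([0.545, 0.039, 0.081], 0.63)]
3.75 [0.5444 0.0659 0.2607] yaw 0.001 F [ 0.5 -0.2  0.4] op 0.502 gf 0.0
```

>>> send_rows --deltas '[[0.5,[-0.014,0.013,0.0],[0,0,0]],[0.5,[-0.0265,0.0268,0.01],[0,0,0]],[0.5,[-0.0265,0.0268,0.04],[0,0,0]],[0.5,[-0.0265,0.0268,0.075],[0,0,0]],[0.5,[-0.0265,0.0268,0.11],[0,0,0]],[0.5,[-0.0265,0.0268,0.14],[0,0,0]],[0.5,[-0.0265,0.0268,0.16],[0,0,0]],[0.5,[-0.0265,0.0268,0.167],[0,0,0]],[0.5,[-0.0265,0.0268,0.167],[0,0,0]],[0.5,[-0.0265,0.0268,0.167],[0,0,0]]]'

```text
clock: 5.0
tcp_pos: [0.572, 0.0386, 0.0942]
tool_rot: [0.707, 0.707, 0.0, 0.0]
wrist_force: [-0.1, -0.4, -0.2]
opening: 0.504
gripper_force: 0.0
```

>>> send_rows --deltas '[[0.1,[0,0,0],[0,0,0]],[0.1,[0,0,0],[0,0,0]],[0.1,[0,0,0],[0,0,0]],[0.1,[0,0,0],[0,0,0]],[0.1,[0,0,-0.005],[0,0,0]],[0.1,[0,0,-0.02],[0,0,0]],[0.1,[0,0,-0.05],[0,0,0]],[0.1,[0,0,-0.08],[0,0,0]],[0.1,[0,0,-0.1],[0,0,0]],[0.1,[0,0,-0.1],[0,0,0]]]'

```text
clock: 6.25
tcp_pos: [0.5721, 0.0388, 0.1956]
tool_rot: [0.707, 0.707, 0.001, 0.001]
wrist_force: [-0.4, -0.3, -0.8]
opening: 0.221
gripper_force: 30.0
```

Run:
```python
from h import *
st()
robot.grab_frame('top')
for c in ['top','side']:
    p,d=robot.grab_frame(c)
    v,u=np.mgrid[:400,:640];m=d>0;W=world(c,u[m],v[m],d[m])
    k=(np.hypot(W[:,0]-.475,W[:,1]+.276)<.06)&(W[:,2]>.036)&(W[:,2]<.06);X=W[k]
    if len(X):print(c,len(X),((X.min(0)+X.max(0))/2).round(4),(X.max(0)-X.min(0)).round(3))
    for q in ['ramekin_in','ramekin']:
        print(c,q,[np.round(r['centre'],3).tolist() for r in robot.pinpoint(c,q) if abs(r['centre'][1]+.275)<.05])
go(.475,-.276,.2,0);st()
```

```text
6.25 [0.5721 0.0388 0.1956] yaw -0.0 F [-0.4 -0.3 -0.8] op 0.221 gf 30.0
top 174 [ 0.4725 -0.2764  0.0442] [0.087 0.088 0.016]
top ramekin_in [[0.477, -0.279, 0.006]]
top ramekin [[0.469, -0.278, 0.009]]
side 168 [ 0.4731 -0.2735  0.0425] [0.09  0.095 0.013]
side ramekin_in [[0.476, -0.275, 0.01]]
side ramekin [[0.475, -0.276, 0.005]]
shift [-0.3148, -0.0963, -0.0071] turn [-0.0011, -0.0, 0.0]
6.6 [0.5712 0.0388 0.1928] yaw 0.0 F [ 1.  -0.1 -1.1] op 0.219 gf 30.0
```

>>> send_rows --deltas '[[0.1,[-0.02,-0.006,0],[0,0,0]],[0.1,[-0.055,-0.017,0],[0,0,0]],[0.1,[-0.095,-0.029,0],[0,0,0]],[0.1,[-0.135,-0.041,0],[0,0,0]],[0.1,[-0.175,-0.054,0],[0,0,0]],[0.1,[-0.215,-0.066,0],[0,0,0]],[0.1,[-0.255,-0.078,0],[0,0,0]],[0.1,[-0.29,-0.089,0],[0,0,0]],[0.1,[-0.31,-0.095,0],[0,0,0]],[0.1,[-0.315,-0.097,0],[0,0,0]]]'

```text
clock: 7.85
tcp_pos: [0.4739, -0.277, 0.1933]
tool_rot: [0.708, 0.707, 0.0, -0.0]
wrist_force: [0.2, -0.0, -0.7]
opening: 0.216
gripper_force: 30.0
```

Run:
```python
from h import *
st();p,d=robot.grab_frame('wrist');c=p
cv2.imwrite('pics/w2.png',c[:,:,::-1])
for q in ['ramekin_in','ramekin','nut_way_mid']:
        print(q,[(np.round(r['centre'],3).tolist(),round(r['conf'],2)) for r in robot.pinpoint('wrist',q)][:3])
go(.474,-.276,.025,0);st()
```

```text
7.85 [ 0.4739 -0.277   0.1933] yaw -0.001 F [ 0.2 -0.  -0.7] op 0.216 gf 30.0
ramekin_in [([0.474, -0.271, 0.011], 0.63)]
ramekin [([0.473, -0.278, 0.006], 0.83)]
nut_way_mid [([0.475, -0.278, 0.206], 0.78)]
shift [-0.0007, -0.0007, 0.1684] turn [-0.0, -0.0002, 0.0008]
8.05 [ 0.4747 -0.2754  0.1934] yaw 0.001 F [-0.3  0.2  0.1] op 0.215 gf 30.0
```

View pics/w2.png

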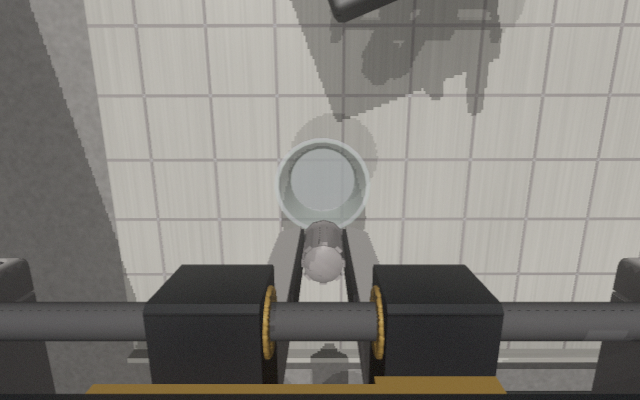

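The nut is held upright at (323,250). The ramekin at (323,185) lies straight below the tool, since the camera looks from behind. I lower the nut into it.

>>> send_rows --deltas '[[0.1,[0,0,0.01],[0,0,0]],[0.1,[0,0,0.035],[0,0,0]],[0.1,[0,0,0.065],[0,0,0]],[0.1,[0,0,0.095],[0,0,0]],[0.1,[0,0,0.12],[0,0,0]],[0.1,[0,0,0.14],[0,0,0]],[0.1,[0,0,0.152],[0,0,0]],[0.1,[0,0,0.159],[0,0,0]],[0.1,[0,0,0.164],[0,0,0]],[0.1,[0,0,0.166],[0,0,0]]]'

```text
clock: 9.3
tcp_pos: [0.4746, -0.2762, 0.0275]
tool_rot: [0.707, 0.707, 0.0, 0.0]
wrist_force: [-0.6, 1.1, -0.6]
opening: 0.217
gripper_force: 30.0
```

>>> send_rows --deltas '[[0.1,[0,0,0.0015],[0,0,0]],[0.1,[0,0,0.003],[0,0,0]],[0.1,[0,0,0.003],[0,0,0]],[0.1,[0,0,0.003],[0,0,0]],[0.1,[0,0,0.003],[0,0,0]],[0.1,[0,0,0.003],[0,0,0]],[0.1,[0,0,0.003],[0,0,0]],[0.1,[0,0,0.003],[0,0,0]],[0.1,[0,0,0.003],[0,0,0]],[0.1,[0,0,0.003],[0,0,0]]]'

```text
clock: 10.55
tcp_pos: [0.4746, -0.2763, 0.0246]
tool_rot: [0.707, 0.707, 0.0, 0.0]
wrist_force: [0.6, -0.7, 5.0]
opening: 0.218
gripper_force: 30.0
```

The wrist force shows 5 N upward, so the nut is on the floor of the ramekin. I release and lift.

>>> send_rows --deltas '[[0.26,[0,0,0],[0,0,0]],[0.3,[0,0,0],[0,0,0]],[0.36,[0,0,0],[0,0,0]],[0.4,[0,0,0],[0,0,0]],[0.4,[0,0,0],[0,0,0]],[0.4,[0,0,-0.01],[0,0,0]],[0.4,[0,0,-0.04],[0,0,0]],[0.4,[0,0,-0.09],[0,0,0]],[0.4,[0,0,-0.15],[0,0,0]],[0.4,[0,0,-0.2],[0,0,0]]]'

```text
clock: 11.8
tcp_pos: [0.4744, -0.2761, 0.2277]
tool_rot: [0.707, 0.707, 0.0, 0.001]
wrist_force: [-0.1, 0.5, -0.7]
opening: 0.396
gripper_force: 0.0
```

Run:
```python
from h import *
st()
v,u=np.mgrid[:400,:640]
for c in ['wrist','side','top']:
    p,d=robot.grab_frame(c)
    for q in ['nut_way_mid','ramekin','tab_tip','lever_tip','hub_top']:
        print(c,q,[(np.round(r['centre'],3).tolist(),round(r['conf'],2)) for r in robot.pinpoint(c,q)][:5])
# tab & hub from earlier wrist image: tab pixels dark on the lid at z~0.083
f=np.load('w1.npz')
go(.527,-.007,.26,-0.95);st()
```

```text
11.8 [ 0.4744 -0.2761  0.2277] yaw 0.0 F [-0.1  0.5 -0.7] op 0.396 gf 0.0
wrist nut_way_mid [([0.475, -0.273, 0.036], 0.68)]
wrist ramekin [([0.474, -0.28, 0.007], 0.87), ([0.496, -0.572, 0.001], 0.74)]
wrist tab_tip []
wrist lever_tip []
wrist hub_top []
side nut_way_mid [([0.47, -0.28, 0.036], 0.43)]
side ramekin [([0.362, -0.599, -0.003], 0.95), ([0.474, -0.28, 0.005], 0.89), ([0.494, -0.57, -0.0], 0.74)]
side tab_tip [([0.547, 0.038, 0.079], 0.73)]
side lever_tip [([0.585, -0.062, 0.114], 0.8), ([0.62, -0.061, 0.084], 0.52)]
side hub_top [([0.527, -0.005, 0.143], 0.8)]
top nut_way_mid []
top ramekin [([0.364, -0.598, -0.003], 0.88), ([0.497, -0.57, 0.001], 0.6), ([0.474, -0.275, 0.009], 0.5)]
top tab_tip [([0.539, 0.038, 0.081], 0.4)]
top lever_tip [([0.584, -0.063, 0.109], 0.57)]
top hub_top [([0.527, -0.006, 0.138], 0.65)]
shift [0.2692, 0.0525, -0.0356] turn [-0.0, 0.0, 0.95]
12.7 [ 0.4745 -0.2762  0.2244] yaw 0.0 F [-0.2  0.4 -0. ] op 0.402 gf 0.0
```

Nut is upright in the ramekin (z 0.034–0.036). The turn needed is about 1.98 rad CCW. I go above the hub with the fingers at yaw -1.75, so the turn stays inside the wrist's range.

>>> send_rows --deltas '[[0.7,[0.015,0.003,-0.02],[0,0,0.17]],[0.7,[0.045,0.009,-0.035],[0,0,0.35]],[0.7,[0.08,0.016,-0.035],[0,0,0.53]],[0.7,[0.115,0.023,-0.035],[0,0,0.71]],[0.7,[0.15,0.03,-0.035],[0,0,0.89]],[0.7,[0.185,0.037,-0.035],[0,0,1.07]],[0.7,[0.215,0.043,-0.035],[0,0,1.25]],[0.7,[0.245,0.049,-0.035],[0,0,1.43]],[0.7,[0.263,0.052,-0.035],[0,0,1.6]],[0.7,[0.269,0.0525,-0.035],[0,0,1.75]]]'

```text
clock: 13.95
tcp_pos: [0.527, -0.0061, 0.2594]
tool_rot: [0.996, -0.091, 0.0, -0.0]
wrist_force: [-0.4, -0.1, 0.4]
opening: 0.697
gripper_force: 0.0
```

Run:
```python
from h import *
st();v,u=np.mgrid[:400,:640]
p,d=robot.grab_frame('wrist');cv2.imwrite('pics/w3.png',p[:,:,::-1])
m=(d>.02);W=world('wrist',u[m],v[m],d[m])
k=(np.hypot(W[:,0]-.527,W[:,1]+.007)<.03)&(W[:,2]>.14)&(W[:,2]<.15);X=W[k];print('hub',len(X),((X.min(0)+X.max(0))/2).round(4),(X.max(0)-X.min(0)).round(3),X.mean(0).round(4))
for q in ['tab_tip','lever_tip','hub_top','spindle']:
        print(q,[(np.round(r['centre'],3).tolist(),round(r['conf'],2)) for r in robot.pinpoint('wrist',q)][:3])
go(.527,-.007,.123,-1.75);st()
```

```text
13.95 [ 0.527  -0.0061  0.2594] yaw -1.754 F [-0.4 -0.1  0.4] op 0.697 gf 0.0
hub 1181 [ 0.5274 -0.0092  0.1436] [0.033 0.033 0.007] [ 0.5281 -0.0092  0.1446]
tab_tip [([0.544, 0.037, 0.082], 0.59)]
lever_tip [([0.593, -0.066, 0.109], 0.78)]
hub_top [([0.529, -0.01, 0.142], 0.73)]
spindle [([0.527, -0.008, 0.08], 0.73), ([0.531, -0.008, 0.144], 0.6)]
shift [-0.0, -0.0005, 0.1364] turn [0.0, -0.0, 0.0031]
14.2 [ 0.5269 -0.0075  0.2594] yaw -1.747 F [-0.7  0.4 -0.2] op 0.703 gf 0.0
```

View pics/w3.png

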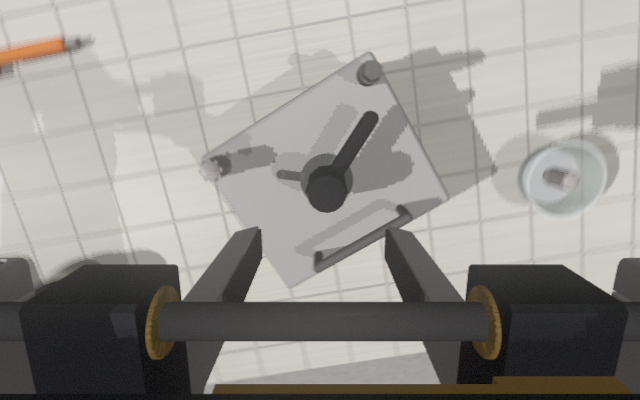

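The wrist view shows the nut upright in the ramekin at (562,180), the arm tip at (372,117), the tab from (278,174) to (305,178), and the handle at (362,238). I compute the arm and tab angles from these pixels.

Run:
```python
from h import *
v,u=np.mgrid[:400,:640]
p,d=robot.grab_frame('wrist');T=robot.camera_info('wrist')
m=(d>.02);W=world('wrist',u[m],v[m],d[m]);G=cv2.cvtColor(p,cv2.COLOR_RGB2GRAY)[m].astype(int)
c=np.array([.5272,-.008])
r=np.hypot(*(W[:,:2]-c).T);a=np.arctan2(W[:,1]-c[1],W[:,0]-c[0])
k=(r>.025)&(r<.085)&(W[:,2]>.112)&(W[:,2]<.124)&(abs(a+.75)<.4)
X=W[k,:2];n=np.linalg.svd(X-X.mean(0))[2][0];print('arm',k.sum(),X.mean(0).round(4),np.arctan(n[1]/n[0]).round(3),'mean ang',np.arctan2(*(X.mean(0)-c)[::-1]).round(3))
k=(r>.029)&(r<.053)&(W[:,2]<.09)&(abs(a-1.22)<.5)
print(np.percentile(G[k],[1,5,10,20,30,50,80]))
for th in (70,80,90,100,110):
    X=W[k&(G<th),:2]
    if len(X)<10: continue
    n=np.linalg.svd(X-X.mean(0))[2][0];print('tab',th,len(X),X.mean(0).round(4),np.arctan(n[1]/n[0]).round(3),'mean ang',np.arctan2(*(X.mean(0)-c)[::-1]).round(3))
go(.5272,-.008,.123,-1.75);st()
```

```text
arm 998 [ 0.5659 -0.0435] -0.735 mean ang -0.742
[ 98.  100.  102.  140.4 159.  160.  177. ]
tab 100 34 [0.5379 0.026 ] 1.242 mean ang 1.265
tab 110 160 [0.5399 0.0283] 1.287 mean ang 1.235
shift [0.0003, 0.0004, 0.1365] turn [0.0, -0.0001, 0.0023]
14.25 [ 0.527  -0.0075  0.2595] yaw -1.748 F [-0.3 -0.9 -0.5] op 0.7 gf 0.0
```

>>> send_rows --deltas '[[0.7,[0,0,0.015],[0,0,0]],[0.7,[0,0,0.05],[0,0,0]],[0.7,[0,0,0.09],[0,0,0]],[0.7,[0,0,0.12],[0,0,0]],[0.7,[0,0,0.134],[0,0,0]],[0.7,[0,0,0.136],[0,0,0]],[0.3,[0,0,0.136],[0,0,0]],[0.3,[0,0,0.136],[0,0,0]],[0.3,[0,0,0.136],[0,0,0]],[0.3,[0,0,0.136],[0,0,0]]]'

```text
clock: 15.5
tcp_pos: [0.5268, -0.0086, 0.1241]
tool_rot: [0.996, -0.09, 0.0, 0.001]
wrist_force: [-5.3, -10.8, 6.9]
opening: 0.383
gripper_force: 30.0
```

>>> send_rows --deltas '[[0.3,[-0.0003,0.001,0],[0,0,0]],[0.3,[-0.0003,0.001,0],[0,0,-0.1]],[0.3,[-0.0003,0.001,0],[0,0,-0.25]],[0.3,[-0.0003,0.001,0],[0,0,-0.4]],[0.3,[-0.0003,0.001,0],[0,0,-0.55]],[0.3,[-0.0003,0.001,0],[0,0,-0.7]],[0.3,[-0.0003,0.001,0],[0,0,-0.85]],[0.3,[-0.0003,0.001,0],[0,0,-0.97]],[0.3,[-0.0003,0.001,0],[0,0,-1.0]],[0.3,[-0.0003,0.001,0],[0,0,-1.0]]]'

```text
clock: 16.75
tcp_pos: [0.5268, -0.0096, 0.1242]
tool_rot: [0.917, 0.399, 0.0, 0.001]
wrist_force: [-1.0, -11.5, 4.5]
opening: 0.382
gripper_force: 30.0
```

```bash
cat > arm.py <<'E'
from h import *
v,u=np.mgrid[:400,:640];c=np.array([.5272,-.008])
def look(cam):
    p,d=robot.grab_frame(cam);m=(d>.02);W=world(cam,u[m],v[m],d[m])
    r=np.hypot(*(W[:,:2]-c).T)
    h=W[(r<.012)&(W[:,2]>.12)&(W[:,2]<.16),2];print(cam,'hubz',np.median(h).round(4) if len(h) else None)
    for q in ['lever_tip','tab_tip','hub_top']:
        print(cam,q,[(np.round(x['centre'],3).tolist(),round(x['conf'],2),round(float(np.arctan2(x['centre'][1]-c[1],x['centre'][0]-c[0])),3)) for x in robot.pinpoint(cam,q)][:3])
    return p,d,W
E
python3 - <<'E'
from arm import *
st();look('side');p,d,W=look('wrist');st()
a=np.arctan2(W[:,1]-c[1],W[:,0]-c[0]);r=np.hypot(*(W[:,:2]-c).T)
k=(r>.03)&(r<.085)&(W[:,2]>.106)&(W[:,2]<.122)&(abs(a-.26)<.5)
X=W[k,:2]
if len(X)>20:
    n=np.linalg.svd(X-X.mean(0))[2][0];print('arm',k.sum(),np.arctan(n[1]/n[0]).round(3),'mean ang',np.arctan2(*(X.mean(0)-c)[::-1]).round(3),np.median(W[k,2]))
E
```

```text
16.75 [ 0.5268 -0.0096  0.1242] yaw -0.75 F [ -1.  -11.5   4.5] op 0.382 gf 30.0
side hubz 0.1455
side lever_tip [([0.603, 0.01, 0.113], 0.69, 0.238)]
side tab_tip [([0.548, 0.04, 0.082], 0.5, 1.164)]
side hub_top [([0.527, -0.004, 0.142], 0.81, 1.542), ([0.528, -0.008, 0.084], 0.54, -0.367)]
wrist hubz 0.1446
wrist lever_tip [([0.607, 0.006, 0.109], 0.72, 0.178)]
wrist tab_tip [([0.545, 0.037, 0.078], 0.88, 1.195)]
wrist hub_top []
17.15 [ 0.5268 -0.0096  0.1242] yaw -0.75 F [ -2.4 -11.2   3.2] op 0.386 gf 30.0
arm 2667 0.225 mean ang 0.226 0.11876042964905767
```

>>> send_rows --deltas '[[0.3,[-0.0007,0.0007,0],[0,0,-0.05]],[0.3,[-0.0007,0.0007,0],[0,0,-0.18]],[0.3,[-0.0007,0.0007,0],[0,0,-0.33]],[0.3,[-0.0007,0.0007,0],[0,0,-0.48]],[0.3,[-0.0007,0.0007,0],[0,0,-0.62]],[0.3,[-0.0007,0.0007,0],[0,0,-0.75]],[0.3,[-0.0007,0.0007,0],[0,0,-0.86]],[0.3,[-0.0007,0.0007,0],[0,0,-0.93]],[0.3,[-0.0007,0.0007,0],[0,0,-0.96]],[0.3,[-0.0007,0.0007,0],[0,0,-0.96]]]'

```text
clock: 18.4
tcp_pos: [0.5272, -0.0103, 0.1239]
tool_rot: [0.629, 0.777, -0.0, 0.001]
wrist_force: [2.9, -9.8, -0.8]
opening: 0.382
gripper_force: 30.0
```

Run:
```python
from arm import *
st();look('side');p,d,W=look('wrist');st()
cv2.imwrite('pics/w4.png',p[:,:,::-1])
a=np.arctan2(W[:,1]-c[1],W[:,0]-c[0]);r=np.hypot(*(W[:,:2]-c).T)
k=(r>.03)&(r<.085)&(W[:,2]>.106)&(W[:,2]<.122)&(abs(a-1.2)<.3)
X=W[k,:2]
if len(X)>20:
    n=np.linalg.svd(X-X.mean(0))[2][0];print('arm',k.sum(),np.arctan(n[1]/n[0]).round(3),'mean ang',np.arctan2(*(X.mean(0)-c)[::-1]).round(3),np.median(W[k,2]))
```

```text
18.4 [ 0.5272 -0.0103  0.1239] yaw 0.21 F [ 2.9 -9.8 -0.8] op 0.382 gf 30.0
side hubz 0.1451
side lever_tip [([0.555, 0.068, 0.113], 0.6, 1.221)]
side tab_tip [([0.544, 0.038, 0.079], 0.61, 1.216)]
side hub_top [([0.43, 0.326, 0.004], 0.37, 1.853)]
wrist hubz 0.1444
wrist lever_tip [([0.562, 0.063, 0.11], 0.83, 1.112), ([0.545, 0.038, 0.082], 0.52, 1.202)]
wrist tab_tip [([0.546, 0.036, 0.08], 0.68, 1.163)]
wrist hub_top [([0.528, -0.008, 0.146], 0.85, 0.644)]
18.8 [ 0.5272 -0.0103  0.124 ] yaw 0.21 F [ 3.  -9.3 -0.1] op 0.386 gf 30.0
arm 2584 1.186 mean ang 1.203 0.11812672265649715
```

View pics/w4.png

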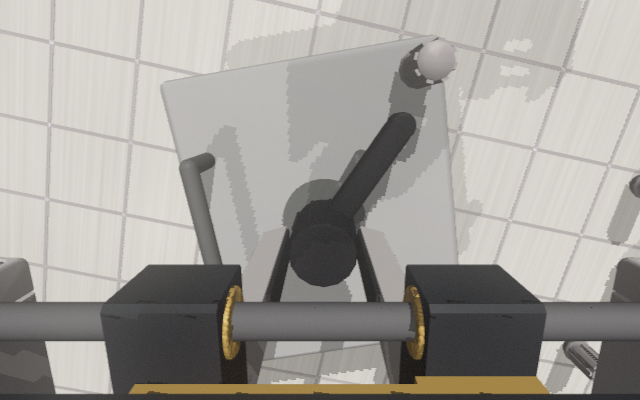

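The arm, with its tip at (402,125), lies nearly over the tab, which just shows at (358,158). The arm is at about 1.20 and the tab at about 1.2–1.25. I release so the lever can drop.

>>> send_rows --deltas '[[0.45,[0,0,0],[0,0,0]],[0.55,[0,0,0],[0,0,0]],[0.55,[0,0,0],[0,0,0]],[0.55,[0,0,0],[0,0,0]],[0.55,[0,0,0],[0,0,0]],[0.55,[0,0,0],[0,0,0]],[0.55,[0,0,0],[0,0,0]],[0.55,[0,0,0],[0,0,0]],[0.55,[0,0,0],[0,0,0]],[0.55,[0,0,0],[0,0,0]]]'

```text
clock: 20.05
tcp_pos: [0.5265, -0.0091, 0.1234]
tool_rot: [0.629, 0.777, -0.0, -0.0]
wrist_force: [-0.4, 0.1, -0.5]
opening: 0.548
gripper_force: 0.0
```

Run:
```python
from arm import *
st();look('side');p,d,W=look('wrist');st()
a=np.arctan2(W[:,1]-c[1],W[:,0]-c[0]);r=np.hypot(*(W[:,:2]-c).T)
k=(r>.03)&(r<.085)&(W[:,2]>.1)&(W[:,2]<.122)&(abs(a-1.2)<.3)
X=W[k,:2]
n=np.linalg.svd(X-X.mean(0))[2][0];print('arm',k.sum(),np.arctan(n[1]/n[0]).round(3),'mean ang',np.arctan2(*(X.mean(0)-c)[::-1]).round(3),np.median(W[k,2]))
```

```text
20.05 [ 0.5265 -0.0091  0.1234] yaw 0.21 F [-0.4  0.1 -0.5] op 0.548 gf 0.0
side hubz 0.1399
side lever_tip [([0.556, 0.068, 0.105], 0.93, 1.209)]
side tab_tip [([0.544, 0.04, 0.082], 0.59, 1.233)]
side hub_top [([0.528, -0.006, 0.137], 0.95, 1.435)]
wrist hubz 0.1391
wrist lever_tip [([0.557, 0.061, 0.103], 0.97, 1.165)]
wrist tab_tip [([0.546, 0.039, 0.081], 0.76, 1.181)]
wrist hub_top [([0.527, -0.012, 0.138], 0.57, -1.543), ([0.544, 0.036, 0.082], 0.37, 1.207)]
20.45 [ 0.5265 -0.0091  0.1234] yaw 0.21 F [-0.1 -0.6 -0.3] op 0.551 gf 0.0
arm 2387 1.206 mean ang 1.217 0.11090549450287004
```

It dropped 5 mm: hub top at 0.140 and arm at about 1.21. I lift, close the fingers, and come down just above the hub top.

>>> send_rows --deltas '[[0.6,[0,0,-0.01],[0,0,0]],[0.6,[0,0,-0.035],[0,0,0]],[0.6,[0,0,-0.06],[0,0,0]],[0.0,[0.001,0,-0.06],[0,0,0]],[0.0,[0.001,0,-0.06],[0,0,0]],[0.0,[0.001,0,-0.06],[0,0,0]],[0.0,[0.001,0,-0.055],[0,0,0]],[0.0,[0.001,0,-0.04],[0,0,0]],[0.0,[0.001,0,-0.026],[0,0,0]],[0.0,[0.001,0,-0.02],[0,0,0]]]'

```text
clock: 21.7
tcp_pos: [0.5258, -0.0081, 0.1419]
tool_rot: [0.629, 0.777, -0.001, -0.001]
wrist_force: [-0.6, -0.3, 0.6]
opening: 0.004
gripper_force: 0.0
```

>>> send_rows --deltas '[[0.0,[0,0,0.001],[0,0,0]],[0.0,[0,0,0.003],[0,0,0]],[0.0,[0,0,0.005],[0,0,0]],[0.0,[0,0,0.007],[0,0,0]],[0.0,[0,0,0.009],[0,0,0]],[0.0,[0,0,0.011],[0,0,0]],[0.0,[0,0,0.013],[0,0,0]],[0.0,[0,0,0.0145],[0,0,0]],[0.0,[0,0,0.0155],[0,0,0]],[0.0,[0,0,0.0155],[0,0,0]]]'

```text
clock: 22.95
tcp_pos: [0.5267, -0.0081, 0.1293]
tool_rot: [0.629, 0.777, 0.0, 0.001]
wrist_force: [-4.6, 1.1, 14.2]
opening: 0.005
gripper_force: 7.5
```

>>> send_rows --deltas '[[0.0,[0,0,0.0005],[0,0,0]],[0.0,[0,0,0.001],[0,0,0]],[0.0,[0,0,0.001],[0,0,0]],[0.0,[0,0,0.001],[0,0,0]],[0.0,[0,0,0.0],[0,0,0]],[0.0,[0,0,-0.005],[0,0,0]],[0.0,[0,0,-0.03],[0,0,0]],[0.0,[0,0,-0.07],[0,0,0]],[0.0,[0,0,-0.12],[0,0,0]],[0.0,[0,0,-0.14],[0,0,0]]]'

```text
clock: 24.2
tcp_pos: [0.5268, -0.0081, 0.2707]
tool_rot: [0.629, 0.777, 0.001, 0.001]
wrist_force: [-0.2, -0.6, -0.6]
opening: 0.008
gripper_force: 0.0
```

Run:
```python
from arm import *
st();look('side');look('top');p,d,W=look('wrist');st()
cv2.imwrite('pics/w5.png',p[:,:,::-1])
for c_ in ['nut_way_mid','ramekin']: print(c_,[(np.round(x['centre'],3).tolist(),round(x['conf'],2)) for x in robot.pinpoint('side',c_)])
a=np.arctan2(W[:,1]-c[1],W[:,0]-c[0]);r=np.hypot(*(W[:,:2]-c).T)
k=(r>.03)&(r<.085)&(W[:,2]>.092)&(W[:,2]<.122)&(abs(a-1.2)<.3)
X=W[k,:2]
n=np.linalg.svd(X-X.mean(0))[2][0];print('arm',k.sum(),np.arctan(n[1]/n[0]).round(3),np.median(W[k,2]))
```

```text
24.2 [ 0.5268 -0.0081  0.2707] yaw 0.21 F [-0.2 -0.6 -0.6] op 0.008 gf 0.0
side hubz 0.1296
side lever_tip [([0.551, 0.066, 0.097], 0.72, 1.256)]
side tab_tip []
side hub_top [([0.526, -0.007, 0.125], 0.62, 2.393)]
top hubz None
top lever_tip []
top tab_tip []
top hub_top []
wrist hubz 0.1292
wrist lever_tip [([0.556, 0.062, 0.096], 0.85, 1.177)]
wrist tab_tip []
wrist hub_top [([0.528, -0.012, 0.128], 0.76, -1.455)]
24.8 [ 0.5263 -0.0081  0.2676] yaw 0.21 F [ 0.2  0.3 -0.5] op 0.003 gf 0.0
nut_way_mid [([0.47, -0.28, 0.033], 0.64), ([0.715, 0.302, 0.004], 0.42)]
ramekin [([0.359, -0.603, -0.002], 0.72), ([0.494, -0.57, 0.003], 0.72), ([0.472, -0.276, 0.005], 0.71)]
arm 741 1.232 0.10295334799155437
```

View pics/w5.png

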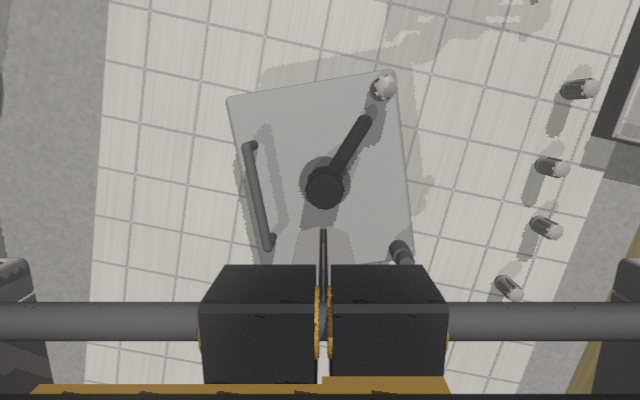

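The picture shows the hub at (325,188) with the arm covering the tab up to (365,122). The corner nut is at (384,88), and the key at (400,252). Hub top is 0.129, which is 48 mm above the lid, and the arm's upper side is at 0.103. The lever is home and the arm is clear, so I hand the job in.

```bash
python3 -c "
from plant import robot
print(robot.finish_job())"
```

```text
the job is handed in; nothing more can be done
None
```

I handed the job in at about 25 s: the nut stands upright in the middle ramekin, and the lever is pressed home along the tab with its hub top 48 mm above the lid, by my own camera checks (no verdict came back).

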